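# Slide the cell carrier up onto the microscope stage

## Robot

A 6-joint arm with a two-finger parallel gripper is mounted at the origin on the work surface. World frame = base frame: x ahead of the robot, y to its left, z up, the work surface at z = 0. Lengths are in m, angles in rad, forces in N, time in s.
With the tool pointing down it reaches from about 0.325 to 0.9 m from the base axis. Payload 6.1 kg.
Tool frame: the origin (TCP) lies between the finger pads; the fingertips stand 11 mm ahead of it and the grasp point (between the pads) lies 8 mm behind it (bot.tcp_to_tips is the distance from the TCP to the fingertips, in m); z points along the fingers, y is the direction in which the jaws open and shut (so a half turn about z gives the same grasp; the last joint's range is limited). The gripper opens to 87 mm and grips with 3 to 60 N. Pads are 19 mm wide; open, the fingers measure 117 mm over their backs; the gripper's body (75 mm by 190 mm) begins 51 mm behind the grasp point.
Start: joints at [-1.259, 0.22, 1.526, -0, 1.395, -0.126], TCP at [0.265, -0.566, 0.234] pointing down, gripper open.
Joint ranges: [-2.98, 2.98], [-0.91, 2.08], [0.09, 2.57], [-1.24, 4.39], [0.2, 2.65], [-2.68, 2.68]. Speed limits (rad/s): [2.57, 2.57, 3.01, 3.14, 3.14, 3.14].

## Interface

Orientations are given as a 3x3 rotation matrix whose columns are the frame's x, y, z axes.
In Python, from bench import bot gives the robot as it stands.
- The arm moves only by the tool play_rows, never from a script. Its argument "rows" is a list that holds one entry, the list of rows, each a list of 5 numbers: the shift along the tool's x, y, z in m, then the turn about the tool's z in rad, then the closure in counts, from 0 (fully open) to 255 (shut). In form: [[[x, y, z, yaw, claw], ...]]. A call has 1 to 12 rows; each row shifts and turns the commanded pose from where the row before left it, along the tool's axes as they then stand; what a row does not reach is not made up. A row lasts 1/12 s, in which the tool goes at most 41.7 mm and 7.16 degrees, less where a joint would pass 70% of its speed; a pose out of reach is approached as far as the arm can. A call is refused whole if a number of a shift passes 0.0417 or a number of a turn 0.125, either way. A call with a gripper value outside its range is refused whole. The fingers move at their own pace and stop on an object; "grip_force" is the grip in N (left out, the last holds). Time passes only in rows, so rows that do not move let the fingers close. It gives the time, the measured TCP pose, the force and the opening at its end, in the units of the state.
- bot.get_state(): the state, without advancing time (a new reading comes with each control period).
- bot.get_image(name): name is "scene" or "top"; returns (picture, depth): 420x560x3 uint8, red, green, blue; 420x560 float32, m along the optical axis (not along the pixel's ray), 0 where there is no reading.
- bot.camera_info(name): a dict with "K" (3x3 intrinsics, pixels), "rvec" (rotation vector, rad) and "tvec" (3), from world to camera coordinates, as OpenCV has them. Camera axes: x right, y down, z forward; pixel columns grow to the right and rows downward; lengths in m; the calibration is good to about 2 mm. A picture is of the moment at which its call begins. camera_info takes no time and is no camera call.
- bot.finish_job(): hands the job in, once; it reports no verdict.
The state is a dict: "time": time; "joint_positions": joint angles; "joint_velocities": joint speeds; "effort": joint torques, N m; "ee_pos": TCP position; "tcp_rot": TCP orientation; "force": force on the tool from outside, world axes, zero at the start; "wrist_torque": the same for the moment, N m; "grip_width": opening from 0.0 (shut) to 1.0 (fully open).
Only numpy, scipy, OpenCV 4.12 (cv2) and the standard library are available. Lean on these libraries where they do the work, as an engineer would, in place of code of your own. Each camera call takes 0.05 s, during which the arm holds its last target.

## Task

Take the carrier plate by its orange handle and slide it, with the little cell standing on it, off the blue dock, up over the step and under the side keepers of the white stage until its front edge is fully home against the red stop, then let go. How high the stage has been set is unknown, so feel for the step: keep the plate low and level all the way (never more than about two and a half centimetres off the dock), never force it when it catches, and leave the cell upright on its black mark and the other things on the bench undisturbed.

Things in the scene. Friction and masses are not known exactly. Their poses are not given: they have to be found in the camera images.
- rail: Fixed grey deck 420 x 240 x 12 mm carrying, in line along its x axis, the blue dock, white stage and red stop. Origin: centre of the deck's underside, on the table; x = slide direction from dock to stage, z up. Dock: flat top 60 mm above the table, x -190 to -4 mm, 112 mm wide.
- step (a point): Where the white stage begins, mid-width, at the DOCK's height (4 mm in x from the rail's origin, 60 mm above the table; rail's axes). The stage is rigid, flat, square-edged, x 4 to 142 mm, 124 mm wide. Its top was set by hand 3 to 17 mm above the dock's top: that height is in no reading.
- gate (a point): Mid-width point, at the dock's height, where the keepers begin (45 mm in x from the rail's origin, rail's axes). From there to x = 142 mm run side walls 100 mm apart with inward lips leaving 74 mm between them; lip undersides are 10.5, tops 15.5 mm above the stage's top: 2.5 mm play in height, 5 mm each side for the carrier. On each lip near the stop stands a 20 mm brass screw.
- stop_face (a point): Centre of the upright flat face of the rigid red end stop, 70 mm above the table, facing back along the rail's -x (axes as the rail's). The face is 50 mm wide, from 23 to 98 mm above the table, 146 to 158 mm from the rail's origin in x. The carrier's front edge is to end against it.
- handle (a point): Centre of the carrier's orange upright handle plate (12 mm thick in x, 40 mm wide in y, 8 to 58 mm above the carrier's underside); the point is 33 mm above the underside, 25 mm behind the carrier's centre. Carrier: loose rigid aluminium plate 130 (x) x 90 (y) x 8 mm, square edges, about 0.38 kg; x = its slide direction. Grip from above, front and back.
- nose (a point): Middle of the carrier's leading edge, half-way up its thickness (4 mm above the underside), 90 mm ahead of the handle's centre; axes as the carrier's.
- mark (a point): Centre of the black disc (43 mm across) on the carrier's top where the cell stands, 68 mm ahead of the handle's centre, 8 mm above the underside; axes as the carrier's.
- cell_mid (a point): Middle of the loose white cell with a black round cap and four screws, 36 mm across and 42 mm high, about 0.14 kg, standing free on the black mark; the point is 21 mm above its foot, z up.
- spare_cell_mid (a point): Bystander: grey spare cell, same size, on the table; its middle.
- thumbnut: Bystander: brass nut 22 mm across, 16 mm high, on the deck beside the dock; origin under its centre.
- vial: Bystander: small glass vial with a green cap, 26 mm across, 45 mm high, on the deck beside the stage; origin under its centre.
- driver: Bystander: screwdriver lying on the table.
- jar: Bystander: amber jar, 60 mm across, 90 mm high; origin under its centre.
- tray: Bystander: blue tray 110 x 150 x 30 mm; origin under its centre.
- spanner: Bystander: small spanner lying on the table.
Things that resemble listed ones, but are neither listed nor needed, are in the scene too. What is shaped like the part that bears handle but pink, purple or turquoise is not meant.

How it is judged:
On the way:
1. the carrier's front edge has passed over the step and is under the keepers (x of nose in the frame of rail above 0.055 m), for 0.1 s.
At the end, for the whole second after the job is handed in: Carrier flat on the stage under the lips (nose over 65.5 mm above the table, tilt under 0.03 rad, in line within 0.07 rad), front edge within 1.5 mm of the stop; cell upright (0.05 rad), within 14 mm of the mark's centre; both released and at rest (x of nose in the frame of stop_face above -0.0015 m and z of nose in the frame of rail above 0.0655 m and angle between nose's own z axis and vertical below 0.03 rad and angle between the x axis of nose and the x axis of rail, either way round below 0.07 rad and horizontal distance between cell_mid and mark below 0.014 m and angle between cell_mid's own z axis and vertical below 0.05 rad and linear speed of each of carrier, cell below 0.01 m/s); the robot touches nothing.
It fails at once if the carrier is pushed against the step, keepers, stop, dock or stage with more than 25 N (contact force between carrier and rail above 25 N).
It fails at once if the carrier is tilted by more than 0.08 rad (angle between nose's own z axis and vertical above 0.08 rad).
It fails at once if the carrier is lifted more than 30 mm above the dock (z of nose in the frame of rail above 0.094 m).
It fails at once if the cell is tipped by more than 0.3 rad (angle between cell_mid's own z axis and vertical above 0.3 rad).
It fails at once if a bystander is moved by more than 30 mm (distance of any of spare_cell_mid, thumbnut, vial, driver, jar, tray, spanner from where it was at the start of the episode above 0.03 m).
It also fails if it takes over 61 s, if anything falls off the work surface, if the arm or the gripper's body presses on something with over 40 N, if the wrist force passes 120 N, or if a joint passes its speed limit or range.

## Working session

There is one attempt and no reset: what is moved stays moved. The work goes in short steps, Python scripts to look and compute and a tool call to move; the robot and the scene stay as the last step left them, time stands still between calls to the robot, and variables do not carry over. Pictures are saved under pics/ and viewed, and the job is handed in when it is done.

Besides the shell and the picture viewer there is one more tool, called after "Request:" as name(argument=value, ...) on one line, values as JSON. play_rows: Moves the arm, as the interface text tells. Its arguments: {"type":"object","properties":{"rows":{"type":"array"},"grip_force":{"type":"number"}},"required":["rows"]}

```bash
mkdir -p pics; ls; python3 - <<'E'
from bench import bot
import cv2,numpy as np
s=bot.get_state();print(s)
for n in("scene","top"):
    im,d=bot.get_image(n);np.savez(f"pics/{n}0.npz",im=im,d=d);cv2.imwrite(f"pics/{n}0.png",im[:,:,::-1]);print(bot.camera_info(n))
E
```

```text
pics
{'time': 0.0, 'joint_positions': array([-1.25912492e+00,  2.21224857e-01,  1.52757559e+00, -2.66433674e-05,
        1.39470117e+00, -1.26109240e-01]), 'joint_velocities': array([ 0.00073405, -0.00127441,  0.00117876, -0.00113347,  0.00119604,
       -0.00158983]), 'effort': array([ 3.58184104e-05, -4.94612861e+01, -3.87376177e+01,  7.00023095e-02,
        5.72692556e-02, -1.44995997e-04]), 'ee_pos': array([ 0.26475918, -0.56550606,  0.23245682]), 'tcp_rot': array([[ 9.05692819e-01,  4.23934128e-01, -6.10350127e-04],
       [ 4.23934513e-01, -9.05691038e-01,  1.80894719e-03],
       [ 2.14085809e-04, -1.89709896e-03, -9.99998178e-01]]), 'force': array([-0.39207461,  0.01369665, -0.40204682]), 'wrist_torque': array([0.05423582, 0.03114163, 0.05114386]), 'grip_width': 0.99756741958416}
{'K': array([[445.34413781,   0.        , 274.3457002 ],
       [  0.        , 445.34413781, 207.27359539],
       [  0.        ,   0.        ,   1.        ]]), 'rvec': array([ 0.82417078,  2.35717609, -1.27173643]), 'tvec': array([ 0.44806942, -0.06845258,  1.69722923])}
{'K': array([[385.44865495,   0.        , 279.96853836],
       [  0.        , 385.44865495, 210.45450313],
       [  0.        ,   0.        ,   1.        ]]), 'rvec': array([ 2.13981323, -2.14754618,  0.11734091]), 'tvec': array([-0.06108708,  0.5301018 ,  1.18179631])}
```

View pics/scene0.png

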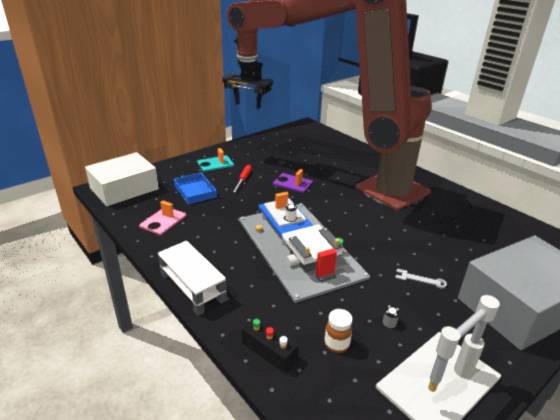

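View pics/top0.png

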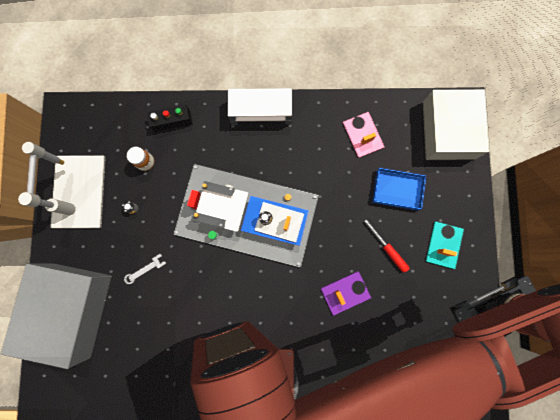

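```bash
cat > h.py <<'E'
import numpy as np,cv2
from bench import bot
def cam(n):
    c=bot.camera_info(n);R=cv2.Rodrigues(c["rvec"])[0];return c["K"],R,np.array(c["tvec"]).ravel()
def px2w(n,u,v,z):  # intersect with plane z
    K,R,t=cam(n);r=R.T@np.linalg.solve(K,np.array([u,v,1.]));o=-R.T@t
    return o+r*(z-o[2])/r[2]
def w2px(n,P):
    K,R,t=cam(n);p=K@(R@np.asarray(P,float)+t);return p[:2]/p[2]
def cloud(n,d):
    K,R,t=cam(n);v,u=np.indices(d.shape);r=np.stack([u,v,np.ones_like(u)],-1).reshape(-1,3)@np.linalg.inv(K).T
    return ((r*d.reshape(-1,1)-t)@R).reshape(d.shape+(3,))
E
python3 - <<'E'
from h import *
a=np.load("pics/top0.npz");im=a["im"]
cv2.imwrite("pics/topc.png",cv2.resize(im[160:270,170:325],None,fx=5,fy=5,interpolation=cv2.INTER_CUBIC)[:,:,::-1])
b=np.load("pics/scene0.npz");im=b["im"]
cv2.imwrite("pics/scenec.png",cv2.resize(im[180:300,232:372],None,fx=5,fy=5,interpolation=cv2.INTER_CUBIC)[:,:,::-1])
E
```

```text
(no output)
```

View pics/topc.png

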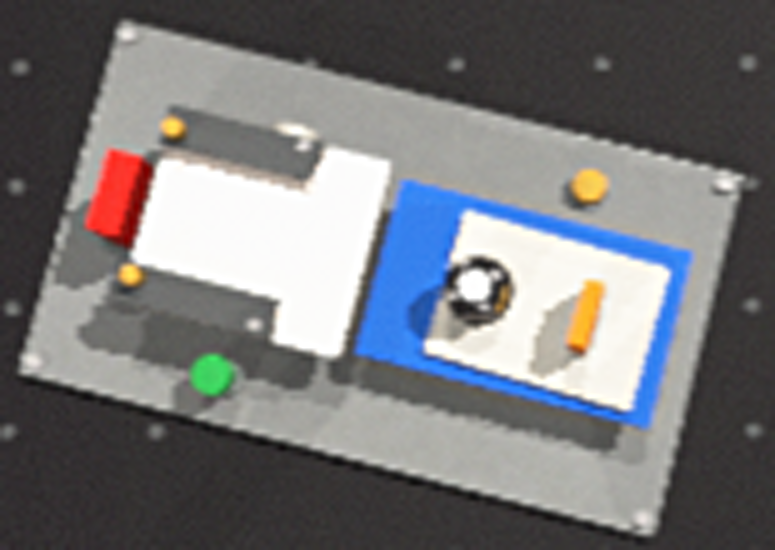

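View pics/scenec.png

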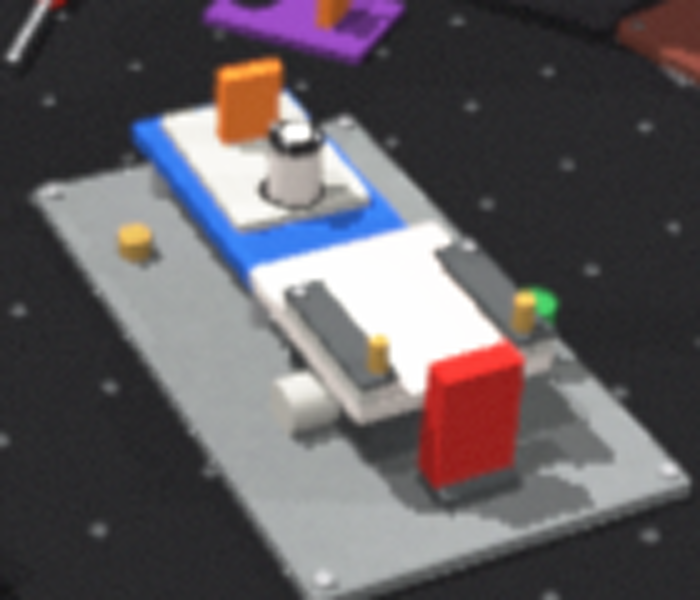

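```bash
python3 - <<'E'
from h import *
def rect(n,pts,z,ox,oy,sc=5):
    P=np.array([px2w(n,ox+(x+.5)/sc-.5,oy+(y+.5)/sc-.5,z)[:2] for x,y in pts])
    s=[np.linalg.norm(P[i]-P[(i+1)%4]) for i in range(4)]
    d=(P[0]+P[3]-P[1]-P[2]);print(np.round(P,4).tolist(),"sides",np.round(s,4),"ctr",P.mean(0).round(4),"ang x",np.arctan2(d[1],d[0]).round(4));
rect("top",[(118,18),(745,174),(655,538),(19,374)],.012,170,160)
rect("top",[(402,180),(692,250),(650,430),(357,353)],.060,170,160)
rect("top",[(464,208),(672,265),(632,412),(423,352)],.068,170,160)
rect("top",[(585,282),(605,282),(585,354),(567,349)],.118,170,160)
a=np.load("pics/top0.npz");C=cloud("top",a["d"])
for nm,(x,y) in dict(deck=(400,120),deck2=(330,420),table=(700,80),dock=(420,250),dock2=(390,330),stage=(340,200),stage2=(310,320),stage3=(220,220),stage4=(180,250),stage5=(360,270),car=(540,320),car2=(620,370),cell=(475,285),handle=(588,310),lip=(240,140),stop=(120,190)).items():
    u=170+x//5;v=160+y//5
    print(nm,u,v,C[v-1:v+2,u-1:u+2].reshape(-1,3).mean(0).round(4),C[v-1:v+2,u-1:u+2,2].std().round(4))
b=np.load("pics/scene0.npz");C=cloud("scene",b["d"])
print("scene")
for nm,(x,y) in dict(dock=(280,250),dock2=(370,220),stage=(310,270),stage2=(420,290),stage3=(420,250),stage4=(360,280),car=(210,160),car2=(330,200),deck=(150,300)).items():
    u=232+x//5;v=180+y//5
    print(nm,u,v,C[v-1:v+2,u-1:u+2].reshape(-1,3).mean(0).round(4),C[v-1:v+2,u-1:u+2,2].std().round(4))
E
```

```text
[[0.6906, 0.2219], [0.5843, -0.1872], [0.3523, -0.1271], [0.4571, 0.2793]] sides [0.4226 0.2397 0.4197 0.2405] ctr [0.5211 0.0467] ang x 1.3175
[[0.5735, 0.0295], [0.5287, -0.15], [0.4182, -0.1231], [0.4659, 0.0563]] sides [0.185  0.1137 0.1857 0.1109] ctr [ 0.4966 -0.0468] ang x 1.3186
[[0.5544, -0.0097], [0.5184, -0.1372], [0.4288, -0.1121], [0.4657, 0.015]] sides [0.1325 0.0931 0.1324 0.0921] ctr [ 0.4918 -0.061 ] ang x 1.2919
[[0.5024, -0.0842], [0.5023, -0.0959], [0.4601, -0.084], [0.4631, -0.0735]] sides [0.0117 0.0438 0.0109 0.0407] ctr [ 0.482  -0.0844] ang x 1.4357
deck 250 184 [0.6201 0.0347 0.0109] 0.0012
deck2 236 244 [0.4257 0.0776 0.0128] 0.0012
table 310 176 [ 0.6477 -0.1609 -0.    ] 0.0035
dock 254 210 [0.5283 0.0168 0.0598] 0.002
dock2 248 226 [0.4788 0.0349 0.0597] 0.0029
stage 238 200 [0.5579 0.0651 0.0722] 0.0018
stage2 232 224 [0.4838 0.0823 0.0739] 0.002
stage3 214 204 [0.5458 0.1388 0.0727] 0.0029
stage4 206 210 [0.5272 0.1628 0.0738] 0.0028
stage5 242 214 [0.5186 0.0563 0.0385] 0.0287
car 278 224 [ 0.4837 -0.0576  0.068 ] 0.0017
car2 294 234 [ 0.4436 -0.1046  0.1974] 0.3683
cell 265 217 [ 0.5003 -0.0206  0.1128] 0.0025
handle 287 222 [ 0.4847 -0.0853  0.1179] 0.0024
lip 218 188 [0.5926 0.1245 0.0886] 0.0017
stop 194 198 [0.5608 0.1951 0.0968] 0.0013
scene
dock 288 230 [0.5418 0.0194 0.0585] 0.0021
dock2 306 224 [0.4757 0.0289 0.0579] 0.0018
stage 294 234 [0.5532 0.0593 0.0717] 0.0017
stage2 316 238 [0.5147 0.1134 0.0714] 0.0013
stage3 316 230 [0.4874 0.0848 0.0719] 0.002
stage4 304 236 [0.5364 0.0849 0.0718] 0.0017
car 274 212 [ 0.521  -0.0741  0.0669] 0.002
car2 298 220 [0.4883 0.0049 0.0652] 0.0017
deck 262 240 [ 0.5961 -0.0396  0.0099] 0.001
```

Request:
play_rows(rows=[[[0,0,0,0.119,138],[0,0,0,0.119,138],[0,0,0,0.119,138],[0,0,0,0.119,138],[0,0,0,0.12,138],[0,0,0,0.12,138],[0,0,0,0,138]]], grip_force=40)

```text
time: 0.68
ee_pos: [0.2649, -0.5657, 0.2329]
tcp_rot: [[0.96, -0.279, -0.0], [-0.279, -0.96, 0.001], [-0.001, -0.001, -1.0]]
force: [0.4, -0.3, 0.3]
grip_width: 0.558
```

Request:
play_rows(rows=[[[0.005,-0.035,0,0,138],[0.005,-0.035,0,0,138],[0.005,-0.035,0,0,138],[0.005,-0.035,0,0,138],[0.005,-0.035,0,0,138],[0.005,-0.035,0,0,138],[0.005,-0.035,0,0,138],[0.005,-0.035,0,0,138],[0.005,-0.035,0,0,138],[0.005,-0.035,0,0,138],[0.005,-0.035,0,0,138],[0,0,0,0,138]]])

```text
time: 1.68
ee_pos: [0.4252, -0.2058, 0.2334]
tcp_rot: [[0.964, -0.266, 0.001], [-0.266, -0.964, 0.003], [0.0, -0.003, -1.0]]
force: [-0.1, -0.3, 0.0]
grip_width: 0.457
```

Request:
play_rows(rows=[[[0.006,-0.033,0,0,138],[0.006,-0.033,0,0,138],[0.006,-0.033,0,0,138],[0.006,-0.0335,0,0,138],[0,0,0,0,138],[0,0,0,0,138],[0,0,0,0,138]]])

```text
time: 2.27
ee_pos: [0.4827, -0.0906, 0.2333]
tcp_rot: [[0.962, -0.272, -0.001], [-0.272, -0.962, -0.0], [-0.001, 0.001, -1.0]]
force: [0.3, -0.1, -0.2]
grip_width: 0.46
```

```bash
python3 - <<'E'
from h import *
s=bot.get_state();print(s["ee_pos"],s["tcp_rot"].round(4).tolist(),s["joint_positions"].round(3),s["force"])
for n,(x0,y0) in dict(scene=(220,130),top=(200,160)).items():
    im,d=bot.get_image(n);cv2.imwrite(f"pics/{n}1.png",cv2.resize(im[y0:y0+130,x0:x0+170],None,fx=4.5,fy=4.5,interpolation=cv2.INTER_CUBIC)[:,:,::-1])
E
```

```text
[ 0.48273997 -0.09057257  0.23326865] [[0.9623, -0.2721, -0.0007], [-0.2721, -0.9623, -0.0004], [-0.0006, 0.0006, -1.0]] [-3.460e-01 -1.040e-01  1.866e+00 -1.000e-03  1.380e+00  1.501e+00] [ 0.31983721 -0.08243956 -0.21370051]
```

View pics/scene1.png

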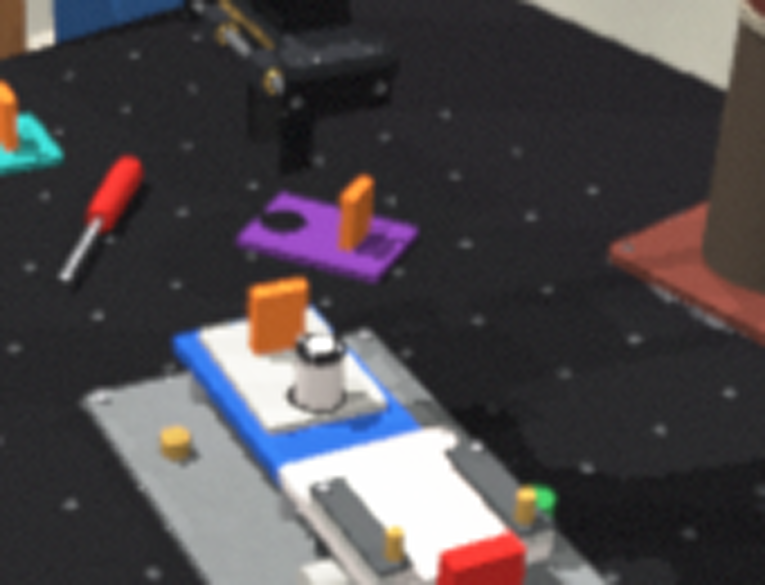

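Request:
play_rows(rows=[[[0,-0.003,0.02,0,138],[0,-0.003,0.02,0,138],[0,0,0.02,0,138],[0,0,0.02,0,138],[0,0,0.016,0,138],[0,0,0,0,138],[0,0,0,0,138],[0,0,0,0,138]]])

```text
time: 3.03
ee_pos: [0.4852, -0.0854, 0.1387]
tcp_rot: [[0.961, -0.276, 0.001], [-0.276, -0.961, -0.001], [0.001, 0.0, -1.0]]
force: [0.8, 1.0, 0.7]
grip_width: 0.459
```

```bash
python3 - <<'E'
from h import *
s=bot.get_state();print(s["ee_pos"],s["tcp_rot"].round(4).tolist(),s["force"])
for n,(x0,y0) in dict(scene=(220,130),top=(200,160)).items():
    im,d=bot.get_image(n);cv2.imwrite(f"pics/{n}2.png",cv2.resize(im[y0:y0+130,x0:x0+170],None,fx=4.5,fy=4.5,interpolation=cv2.INTER_CUBIC)[:,:,::-1])
E
```

```text
[ 0.4851585  -0.08538569  0.13865539] [[0.9613, -0.2756, 0.0013], [-0.2756, -0.9613, -0.0005], [0.0014, 0.0002, -1.0]] [0.83189236 1.01171982 0.70137902]
```

View pics/scene2.png

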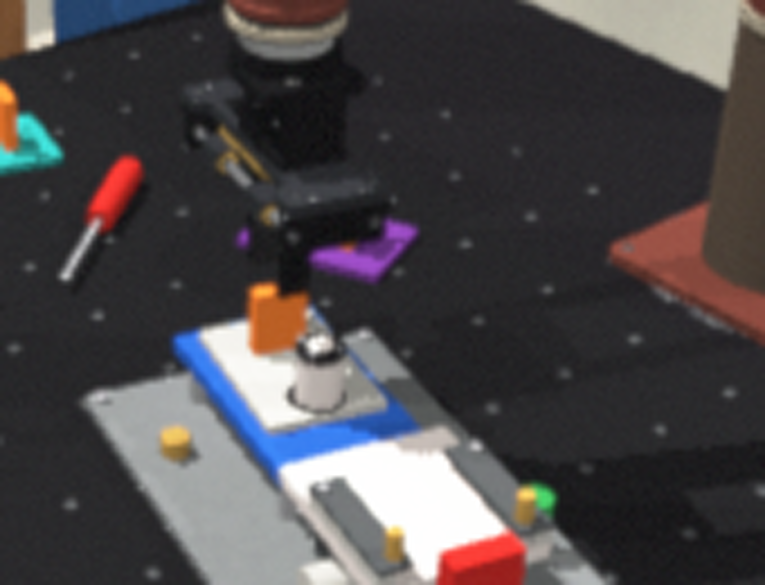

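View pics/top2.png

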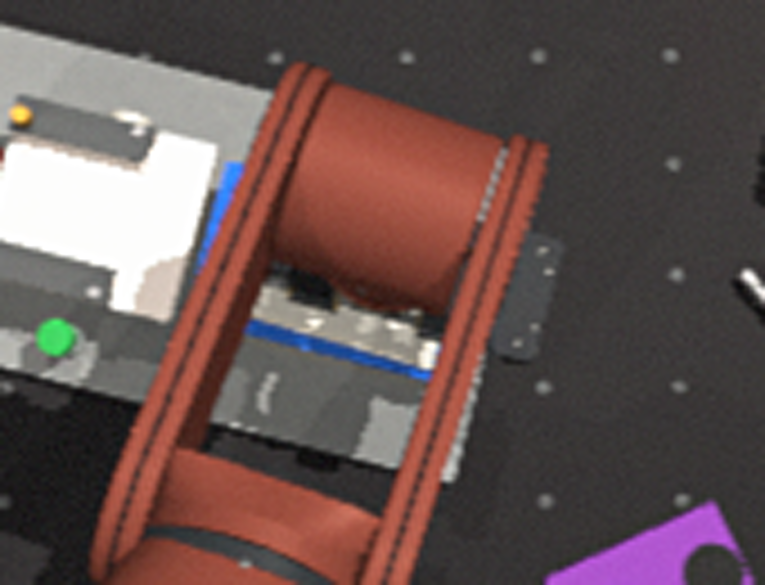

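Request:
play_rows(rows=[[[0,0,0.014,0,138],[0,0,0.014,0,138],[0,0,0.012,0,138],[0,0,0.008,0,138],[0,0,0.003,0,138],[0,0,0,0,138],[0,0,0,0,138]]])

```text
time: 3.72
ee_pos: [0.485, -0.0845, 0.0869]
tcp_rot: [[0.962, -0.275, 0.0], [-0.275, -0.962, -0.0], [0.0, 0.0, -1.0]]
force: [0.2, 0.1, -0.1]
grip_width: 0.457
```

```bash
python3 - <<'E'
from h import *
s=bot.get_state();print(s["ee_pos"],s["tcp_rot"].round(4).tolist(),s["force"])
for n,(x0,y0) in dict(scene=(220,130)).items():
    im,d=bot.get_image(n);cv2.imwrite(f"pics/{n}3.png",cv2.resize(im[y0+40:y0+130,x0:x0+130],None,fx=6,fy=6,interpolation=cv2.INTER_CUBIC)[:,:,::-1])
E
```

```text
[ 0.48503818 -0.08447975  0.08694443] [[0.9616, -0.2746, 0.0005], [-0.2746, -0.9616, -0.0001], [0.0005, 0.0, -1.0]] [ 0.22769851  0.1132177  -0.05116527]
```

View pics/scene3.png

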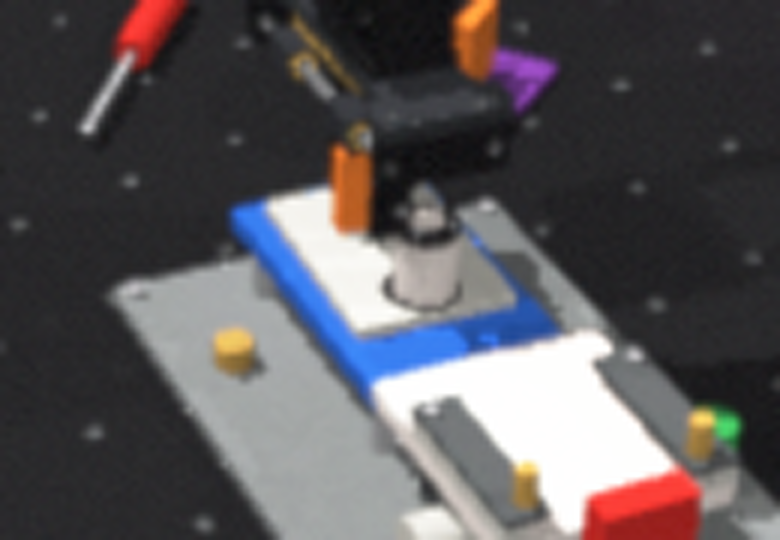

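Request:
play_rows(rows=[[[0,0,0,0,160],[0,0,0,0,180],[0,0,0,0,195],[0,0,0,0,205],[0,0,0,0,215],[0,0,0,0,225],[0,0,0,0,235],[0,0,0,0,255],[0,0,0,0,255],[0,0,0,0,255]]], grip_force=10)

```text
time: 4.6
ee_pos: [0.4848, -0.0848, 0.0866]
tcp_rot: [[0.962, -0.275, 0.0], [-0.275, -0.962, -0.001], [0.0, 0.001, -1.0]]
force: [-0.5, -3.9, -0.2]
grip_width: 0.131
```

Request:
play_rows(rows=[[[0,0,0,0,255],[0,0,0,0,255],[0,0,0,0,255]]], grip_force=50)

```text
time: 4.85
ee_pos: [0.4849, -0.0846, 0.0867]
tcp_rot: [[0.962, -0.275, 0.0], [-0.275, -0.962, -0.0], [0.0, 0.0, -1.0]]
force: [-1.4, -4.4, 0.3]
grip_width: 0.137
```

```bash
python3 - <<'E'
from h import *
s=bot.get_state();print(s["ee_pos"],s["tcp_rot"].round(4).tolist(),s["force"],s["wrist_torque"],s["grip_width"])
E
```

```text
[ 0.4848632  -0.08462461  0.08665225] [[0.9616, -0.2746, 0.0004], [-0.2746, -0.9616, -0.0004], [0.0005, 0.0003, -1.0]] [-1.35070023 -4.3800914   0.26715427] [-0.61970415  0.07078643 -0.04374529] 0.13704273292548524
```

Request:
play_rows(rows=[[[0,0,-0.001,0,255],[0,0,-0.002,0,255],[0,0,-0.003,0,255],[0,0,-0.003,0,255],[0,0,-0.003,0,255],[0,0,-0.003,0,255],[0,0,-0.003,0,255],[0,0,-0.001,0,255],[0,0,0,0,255],[0,0,0,0,255],[0,0,0,0,255]]])

```text
time: 5.77
ee_pos: [0.4845, -0.0843, 0.1054]
tcp_rot: [[0.962, -0.275, -0.0], [-0.275, -0.962, 0.0], [-0.0, -0.0, -1.0]]
force: [-0.4, 0.3, -5.7]
grip_width: 0.133
```

```bash
python3 - <<'E'
from h import *
s=bot.get_state();print(s["ee_pos"],s["tcp_rot"].round(4).tolist(),s["force"],s["wrist_torque"],s["grip_width"])
for n,(x0,y0) in dict(scene=(220,130)).items():
    im,d=bot.get_image(n);np.savez("pics/scene4.npz",im=im,d=d);cv2.imwrite(f"pics/{n}4.png",cv2.resize(im[y0+40:y0+130,x0:x0+130],None,fx=6,fy=6,interpolation=cv2.INTER_CUBIC)[:,:,::-1])
E
```

```text
[ 0.48454241 -0.08433786  0.1053903 ] [[0.9615, -0.2747, -0.0003], [-0.2747, -0.9615, 0.0001], [-0.0003, -0.0, -1.0]] [-0.37278844  0.3383022  -5.72361176] [-0.20786255  0.06325709 -0.05098344] 0.13306919941367706
```

View pics/scene4.png

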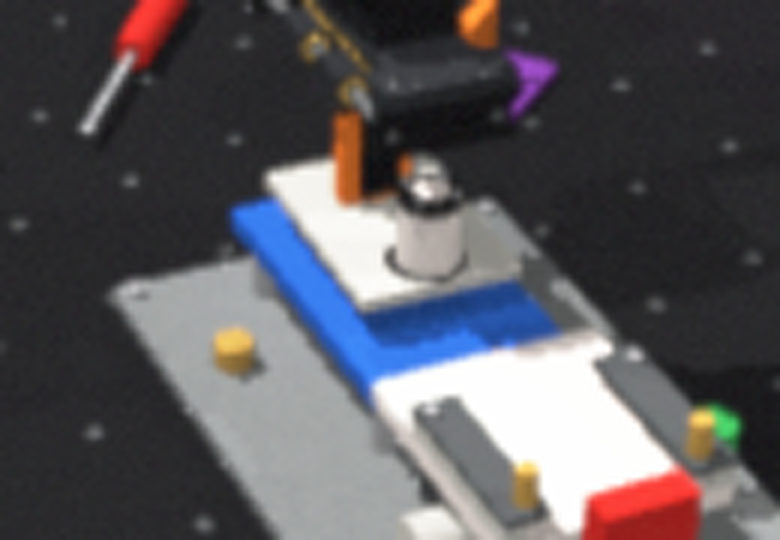

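```bash
python3 - <<'E'
from h import *
a=np.load("pics/scene4.npz");C=cloud("scene",a["d"])
def fit(poly,name):
    m=np.zeros(a["d"].shape,np.uint8)
    cv2.fillPoly(m,[np.array([[220+x/6,170+y/6] for x,y in poly]).round().astype(int)],1);m=cv2.erode(m,np.ones((2,2)))
    P=C[m>0];P=P[np.isfinite(P).all(1)];c=np.median(P,0);P=P[abs(P[:,2]-c[2])<.008]
    X=P-P.mean(0);A=np.c_[P[:,:2]-P[:,:2].mean(0),np.ones(len(P))];k=np.linalg.lstsq(A,P[:,2],rcond=None)[0]
    e=np.array([.264,.9645]);print(name,len(P),P.mean(0).round(4),"slope along",k[:2]@e,"across",k[:2]@[-e[1],e[0]])
fit([(275,175),(330,165),(335,195),(380,200),(390,215),(380,265),(365,300)],"carL")
fit([(275,175),(330,165),(335,195),(380,200),(390,215),(380,265),(430,280),(515,270),(500,230),(365,300)],"car")
fit([(380,380),(600,335),(605,350),(600,365),(670,470),(590,500),(540,500),(460,400),(400,405)],"stage")
K,R,t=cam("scene")
# predicted plate top corners if level at z=.0865 vs picture
h=np.array([.4845,-.0843]);e=np.array([.2747,.9615]);n=np.array([-.9615,.2747])
for z in(.0845,.0868,.089):
  for dx in(-40,90):
    for s in(-45,45):
        p=h+e*dx/1e3+n*s/1e3;u=w2px("scene",[*p,z]);print(z,dx,s,((u-[220,170])*6+2.5).round(1))
E
```

```text
carL 170 [ 0.5133 -0.0664  0.0855] slope along 0.0018894026981321301 across -0.015249386550124502
car 252 [ 0.5066 -0.0446  0.0853] slope along 0.002528906235007723 across -0.0170148496516761
stage 592 [0.5304 0.1107 0.0717] slope along -0.0001894547854468863 across -0.001935378251052805
0.0845 -40 -45 [262.7 176. ]
0.0845 -40 45 [412.2 145. ]
0.0845 90 -45 [358.6 301.5]
0.0845 90 45 [516.8 265.5]
0.0868 -40 -45 [262.7 172.4]
0.0868 -40 45 [412.4 141.5]
0.0868 90 -45 [358.7 297.8]
0.0868 90 45 [517.  261.8]
0.089 -40 -45 [262.7 169. ]
0.089 -40 45 [412.5 138.1]
0.089 90 -45 [358.8 294.2]
0.089 90 45 [517.3 258.3]
```

Request:
play_rows(rows=[[[0.0008,-0.001,0,-0.0085,255],[0.0008,-0.002,0,-0.0085,255],[0.0009,-0.004,0,-0.0085,255],[0,-0.006,0,0,255],[0,-0.007,0,0,255],[0,-0.007,0,0,255],[0,-0.007,0,0,255],[0,-0.005,0,0,255],[0,-0.003,0,0,255],[0,-0.001,0,0,255],[0,0,0,0,255],[0,0,0,0,255]]])

```text
time: 6.82
ee_pos: [0.4979, -0.0435, 0.1055]
tcp_rot: [[0.968, -0.25, -0.0], [-0.25, -0.968, -0.0], [-0.0, 0.0, -1.0]]
force: [-0.7, -0.1, -7.1]
grip_width: 0.134
```

```bash
cat >> h.py <<'E'
O=np.array([.5210,.0469]);E_=np.array([.2501,.9682]);N_=np.array([-.9682,.2501])
def st():
    s=bot.get_state();p=s["ee_pos"][:2]-O;y=-s["tcp_rot"][:2,1]
    print("t",round(s["time"],2),"handle rail x %.4f y %.4f nose x %.4f z %.4f"%(p@E_,p@N_,p@E_+.09,s["ee_pos"][2]),"ang %.4f"%np.arctan2(y[1],y[0]),"F",s["force"].round(2),"Falong %.2f lat %.2f"%(s["force"][:2]@E_,s["force"][:2]@N_),"T",s["wrist_torque"].round(3),"w %.3f"%s["grip_width"],"vert",s["tcp_rot"][:,2].round(4))
E
python3 -c "
from h import *
st()"
```

```text
t 6.82 handle rail x -0.0933 y -0.0002 nose x -0.0033 z 0.1055 ang 1.3183 F [-0.74 -0.15 -7.11] Falong -0.33 lat 0.68 T [-0.175  0.058 -0.019] w 0.134 vert [-1.e-04 -2.e-04 -1.e+00]
```

Request:
play_rows(rows=[[[0,-0.001,0,0,255],[0,-0.003,0,0,255],[0,-0.005,0,0,255],[0,-0.007,0,0,255],[0,-0.007,0,0,255],[0,-0.007,0,0,255],[0,-0.005,0,0,255],[0,-0.002,0,0,255],[0,-0.001,0,0,255],[0,0,0,0,255],[0,0,0,0,255]]])

```text
time: 7.73
ee_pos: [0.5074, -0.0067, 0.1055]
tcp_rot: [[0.968, -0.25, -0.0], [-0.25, -0.968, -0.0], [-0.0, 0.0, -1.0]]
force: [-0.2, 0.3, -6.9]
grip_width: 0.132
```

```bash
python3 - <<'E'
from h import *
st()
for n,(x0,y0) in dict(scene=(220,130)).items():
    im,d=bot.get_image(n);np.savez("pics/scene5.npz",im=im,d=d);cv2.imwrite(f"pics/{n}5.png",cv2.resize(im[y0+40:y0+140,x0:x0+133],None,fx=6,fy=6,interpolation=cv2.INTER_CUBIC)[:,:,::-1])
E
```

```text
t 7.73 handle rail x -0.0553 y -0.0002 nose x 0.0347 z 0.1055 ang 1.3182 F [-0.23  0.3  -6.86] Falong 0.23 lat 0.30 T [-0.153  0.089 -0.008] w 0.132 vert [-2.e-04 -1.e-04 -1.e+00]
```

View pics/scene5.png

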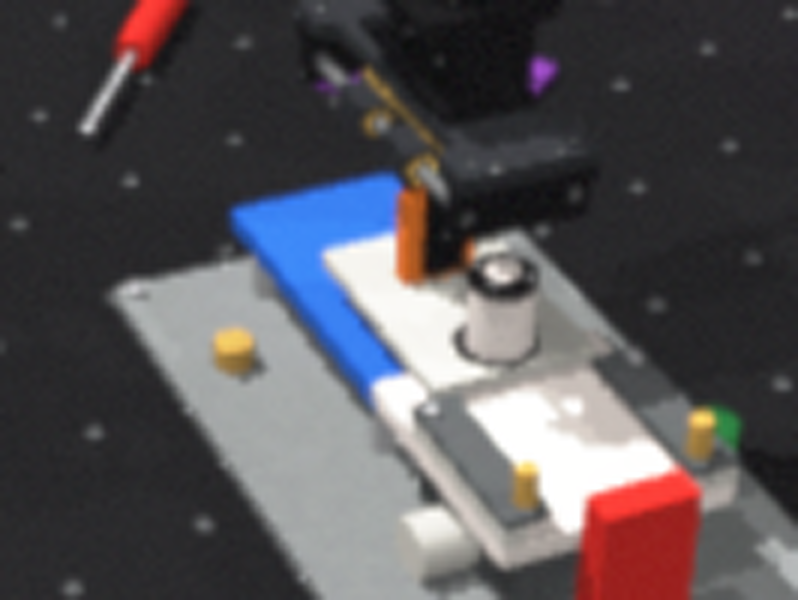

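Request:
play_rows(rows=[[[0,0,0.001,0,255],[0,0,0.001,0,255],[0,0,0.001,0,255],[0,0,0.0005,0,255],[0,0,0,0,255],[0,0,0,0,255]]])

```text
time: 8.28
ee_pos: [0.5074, -0.0067, 0.102]
tcp_rot: [[0.968, -0.25, -0.0], [-0.25, -0.968, 0.0], [-0.0, -0.0, -1.0]]
force: [-0.6, -0.0, -8.1]
grip_width: 0.131
```

Request:
play_rows(rows=[[[0,0,0.0005,0,255],[0,0,0,0,255],[0,0,0,0,255]]])

```text
time: 8.53
ee_pos: [0.5074, -0.0066, 0.1016]
tcp_rot: [[0.968, -0.25, -0.0], [-0.25, -0.968, 0.0], [-0.0, -0.0, -1.0]]
force: [0.1, -0.1, -6.1]
grip_width: 0.136
```

Request:
play_rows(rows=[[[0,0,0.0005,0,255],[0,0,0,0,255],[0,0,0,0,255]]])

```text
time: 8.78
ee_pos: [0.5074, -0.0066, 0.101]
tcp_rot: [[0.968, -0.25, -0.0], [-0.25, -0.968, -0.0], [-0.0, 0.0, -1.0]]
force: [0.5, -0.6, -6.2]
grip_width: 0.131
```

Request:
play_rows(rows=[[[0,0,0.0005,0,255],[0,0,0,0,255],[0,0,0,0,255]]])

```text
time: 9.03
ee_pos: [0.5074, -0.0066, 0.1005]
tcp_rot: [[0.968, -0.25, -0.0], [-0.25, -0.968, 0.0], [-0.0, -0.0, -1.0]]
force: [0.0, -0.2, -6.5]
grip_width: 0.134
```

```bash
python3 -c "
from h import *
st()"
```

```text
t 9.03 handle rail x -0.0552 y -0.0002 nose x 0.0348 z 0.1005 ang 1.3181 F [ 0.03 -0.21 -6.54] Falong -0.19 lat -0.08 T [-0.243  0.037  0.013] w 0.134 vert [-1.e-04  0.e+00 -1.e+00]
```

Request:
play_rows(rows=[[[0,0,0.0004,0,255],[0,0,0,0,255],[0,0,0,0,255]]])

```text
time: 9.28
ee_pos: [0.5074, -0.0066, 0.1001]
tcp_rot: [[0.968, -0.25, -0.0], [-0.25, -0.968, -0.0], [-0.0, 0.0, -1.0]]
force: [0.7, 0.2, -6.5]
grip_width: 0.131
```

```bash
python3 -c "
from h import *
st()"
```

```text
t 9.28 handle rail x -0.0552 y -0.0002 nose x 0.0348 z 0.1001 ang 1.3181 F [ 0.65  0.16 -6.52] Falong 0.32 lat -0.59 T [-0.148  0.051 -0.061] w 0.131 vert [-1.e-04 -0.e+00 -1.e+00]
```

Request:
play_rows(rows=[[[0,0,0.0004,0,255],[0,0,0,0,255],[0,0,0,0,255]]])

```text
time: 9.53
ee_pos: [0.5075, -0.0066, 0.0998]
tcp_rot: [[0.968, -0.25, 0.0], [-0.25, -0.968, -0.0], [0.0, -0.0, -1.0]]
force: [0.0, -0.8, -6.1]
grip_width: 0.133
```

Request:
play_rows(rows=[[[0,0,0.0004,0,255],[0,0,0,0,255],[0,0,0,0,255]]])

```text
time: 9.78
ee_pos: [0.5076, -0.0067, 0.0997]
tcp_rot: [[0.968, -0.25, 0.0], [-0.25, -0.968, -0.0], [0.0, 0.0, -1.0]]
force: [-2.2, -1.2, -1.3]
grip_width: 0.134
```

```bash
python3 -c "
from h import *
st()"
```

```text
t 9.78 handle rail x -0.0552 y -0.0004 nose x 0.0348 z 0.0997 ang 1.3181 F [-2.18 -1.2  -1.27] Falong -1.71 lat 1.81 T [0.026 0.349 0.054] w 0.134 vert [ 4.e-04 -1.e-04 -1.e+00]
```

Request:
play_rows(rows=[[[0.0003,0,-0.0008,0,255],[0,0,-0.0007,0,255],[0,-0.001,0,0,255],[0,-0.0015,0,0,255],[0,-0.002,0,0,255],[0,-0.002,0,0,255],[0,-0.001,0,0,255],[0,0,0,0,255]]])

```text
time: 10.45
ee_pos: [0.5096, 0.0009, 0.1008]
tcp_rot: [[0.968, -0.25, -0.0], [-0.25, -0.968, 0.0], [-0.0, -0.0, -1.0]]
force: [-0.0, -0.3, -6.5]
grip_width: 0.131
```

```bash
python3 - <<'E'
from h import *
st()
for n,(x0,y0) in dict(scene=(250,170)).items():
    im,d=bot.get_image(n);cv2.imwrite(f"pics/{n}6.png",cv2.resize(im[y0+20:y0+95,x0:x0+100],None,fx=8,fy=8,interpolation=cv2.INTER_CUBIC)[:,:,::-1])
E
```

```text
t 10.45 handle rail x -0.0474 y -0.0005 nose x 0.0426 z 0.1008 ang 1.3184 F [-0.05 -0.3  -6.53] Falong -0.30 lat -0.03 T [-0.141  0.089 -0.051] w 0.131 vert [-1.e-04  1.e-04 -1.e+00]
```

View pics/scene6.png

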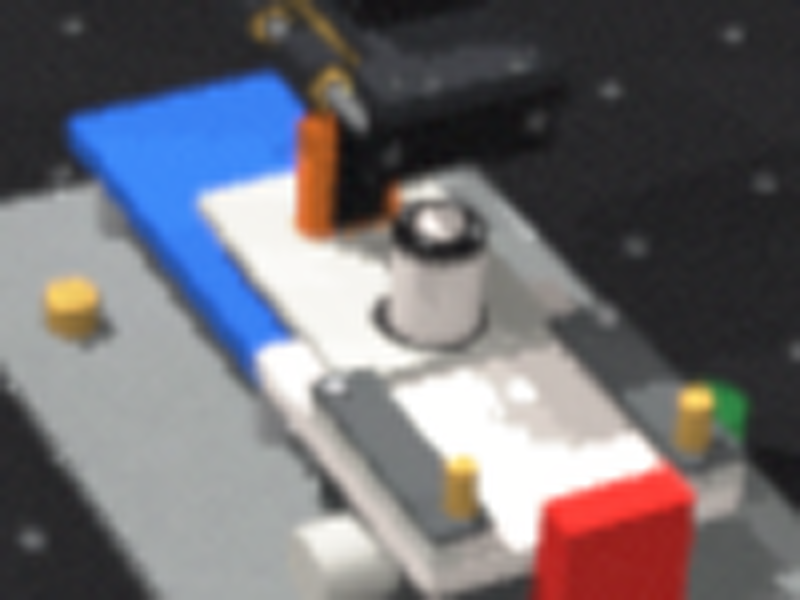

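Request:
play_rows(rows=[[[-0.0003,-0.001,0,0,255],[0,-0.001,0,0,255],[0,-0.001,0,0,255],[0,-0.001,0,0,255],[0,-0.001,0,0,255],[0,0,0,0,255]]])

```text
time: 11.0
ee_pos: [0.5106, 0.0057, 0.1008]
tcp_rot: [[0.968, -0.25, 0.0], [-0.25, -0.968, 0.0], [-0.0, -0.0, -1.0]]
force: [-0.1, -0.6, -6.7]
grip_width: 0.137
```

Request:
play_rows(rows=[[[0,-0.001,0,0,255],[0,-0.001,0,0,255],[0,-0.001,0,0,255],[0,-0.001,0,0,255],[0,-0.001,0,0,255],[0,0,0,0,255]]])

```text
time: 11.5
ee_pos: [0.5118, 0.0105, 0.1008]
tcp_rot: [[0.968, -0.25, 0.0], [-0.25, -0.968, 0.0], [-0.0, -0.0, -1.0]]
force: [-0.1, 0.3, -5.9]
grip_width: 0.142
```

Request:
play_rows(rows=[[[0,-0.001,0,0,255],[0,-0.002,0,0,255],[0,-0.002,0,0,255],[0,-0.002,0,0,255],[0,-0.001,0,0,255],[0,0,0,0,255]]])

```text
time: 12.0
ee_pos: [0.5139, 0.0184, 0.1008]
tcp_rot: [[0.968, -0.25, -0.0], [-0.25, -0.968, 0.0], [-0.0, -0.0, -1.0]]
force: [0.1, 0.1, -6.6]
grip_width: 0.137
```

```bash
python3 -c "
from h import *
st()"
```

```text
t 12.0 handle rail x -0.0294 y -0.0002 nose x 0.0606 z 0.1008 ang 1.3184 F [ 0.12  0.08 -6.64] Falong 0.11 lat -0.09 T [-0.147  0.05   0.015] w 0.137 vert [-0.e+00  1.e-04 -1.e+00]
```

Request:
play_rows(rows=[[[0,-0.001,0,0,255],[0,-0.002,0,0,255],[0,-0.003,0,0,255],[0,-0.003,0,0,255],[0,-0.003,0,0,255],[0,-0.003,0,0,255],[0,-0.003,0,0,255],[0,-0.003,0,0,255],[0,-0.002,0,0,255],[0,-0.001,0,0,255],[0,0,0,0,255]]])

```text
time: 12.92
ee_pos: [0.5199, 0.0415, 0.1008]
tcp_rot: [[0.968, -0.25, -0.0], [-0.25, -0.968, 0.0], [-0.0, -0.0, -1.0]]
force: [-0.2, -1.0, -5.9]
grip_width: 0.14
```

Request:
play_rows(rows=[[[0,-0.001,0,0,255],[0,-0.002,0,0,255],[0,-0.003,0,0,255],[0,-0.003,0,0,255],[0,-0.003,0,0,255],[0,-0.003,0,0,255],[0,-0.003,0,0,255],[0,-0.003,0,0,255],[0,-0.002,0,0,255],[0,-0.001,0,0,255],[0,0,0,0,255]]])

```text
time: 13.83
ee_pos: [0.5258, 0.0648, 0.1008]
tcp_rot: [[0.968, -0.25, -0.0], [-0.25, -0.968, 0.0], [-0.0, -0.0, -1.0]]
force: [0.1, -0.5, -6.5]
grip_width: 0.135
```

```bash
python3 - <<'E'
from h import *
st()
for n,(x0,y0) in dict(scene=(250,170)).items():
    im,d=bot.get_image(n);cv2.imwrite(f"pics/{n}7.png",cv2.resize(im[y0+20:y0+95,x0:x0+100],None,fx=8,fy=8,interpolation=cv2.INTER_CUBIC)[:,:,::-1])
E
```

```text
t 13.83 handle rail x 0.0185 y -0.0002 nose x 0.1085 z 0.1008 ang 1.3185 F [ 0.09 -0.47 -6.49] Falong -0.43 lat -0.20 T [-0.203  0.12  -0.002] w 0.135 vert [-0.  0. -1.]
```

View pics/scene7.png

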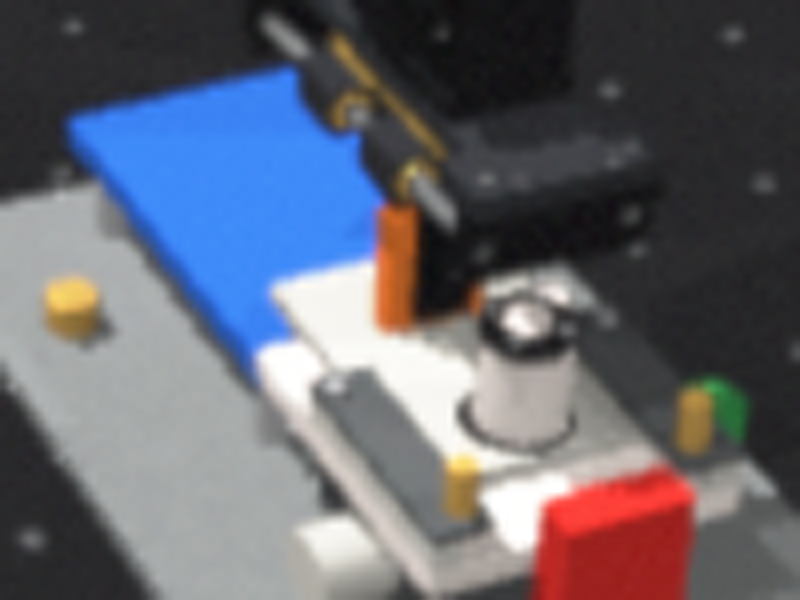

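Request:
play_rows(rows=[[[0,-0.002,0,0,255],[0,-0.003,0,0,255],[0,-0.004,0,0,255],[0,-0.004,0,0,255],[0,-0.004,0,0,255],[0,-0.004,0,0,255],[0,-0.004,0,0,255],[0,-0.003,0,0,255],[0,-0.002,0,0,255],[0,-0.001,0,0,255],[0,0,0,0,255]]])

```text
time: 14.8
ee_pos: [0.5336, 0.0948, 0.1008]
tcp_rot: [[0.968, -0.25, -0.0], [-0.25, -0.968, -0.0], [-0.0, 0.0, -1.0]]
force: [-0.0, -0.2, -6.9]
grip_width: 0.135
```

Request:
play_rows(rows=[[[0,0,0.0003,0,255],[0,-0.0005,0.0003,0,255],[0,-0.0005,0,0,255],[0,-0.0005,0,0,255],[0,-0.0005,0,0,255],[0,0,0,0,255]]])

```text
time: 15.3
ee_pos: [0.5341, 0.0965, 0.1003]
tcp_rot: [[0.968, -0.25, 0.0], [-0.25, -0.968, 0.0], [0.0, -0.0, -1.0]]
force: [0.0, -0.7, -7.2]
grip_width: 0.136
```

```bash
python3 -c "
from h import *
st()"
```

```text
t 15.3 handle rail x 0.0513 y -0.0003 nose x 0.1413 z 0.1003 ang 1.3181 F [ 0.02 -0.73 -7.23] Falong -0.71 lat -0.20 T [-0.202  0.1   -0.016] w 0.136 vert [ 0.e+00  1.e-04 -1.e+00]
```

Request:
play_rows(rows=[[[0,-0.0005,0,0,255],[0,-0.0005,0,0,255],[0,-0.0005,0,0,255],[0,0,0,0,255]]])

```text
time: 15.63
ee_pos: [0.5345, 0.098, 0.1003]
tcp_rot: [[0.968, -0.25, 0.0], [-0.25, -0.968, 0.0], [0.0, -0.0, -1.0]]
force: [0.7, -1.3, -6.3]
grip_width: 0.134
```

Request:
play_rows(rows=[[[0,-0.0004,0,0,255],[0,-0.0004,0,0,255],[0,0,0,0,255]]])

```text
time: 15.88
ee_pos: [0.5347, 0.0988, 0.1002]
tcp_rot: [[0.968, -0.25, 0.0], [-0.25, -0.968, 0.0], [0.0, -0.0, -1.0]]
force: [-0.1, 0.8, -6.3]
grip_width: 0.135
```

Request:
play_rows(rows=[[[0,-0.0004,0,0,255],[0,-0.0004,0,0,255],[0,0,0,0,255]]])

```text
time: 16.13
ee_pos: [0.5349, 0.0996, 0.1003]
tcp_rot: [[0.968, -0.25, 0.0], [-0.25, -0.968, 0.0], [0.0, -0.0, -1.0]]
force: [0.6, -0.8, -6.3]
grip_width: 0.131
```

Nose at ≈0.1445; keep creeping.

Request:
play_rows(rows=[[[0,-0.0004,0,0,255],[0,0,0,0,255],[0,0,0,0,255]]])

```text
time: 16.38
ee_pos: [0.535, 0.0999, 0.1003]
tcp_rot: [[0.968, -0.25, 0.0], [-0.25, -0.968, -0.0], [0.0, -0.0, -1.0]]
force: [0.4, 0.5, -7.3]
grip_width: 0.132
```

Request:
play_rows(rows=[[[0,-0.0004,0,0,255],[0,0,0,0,255],[0,0,0,0,255]]])

```text
time: 16.63
ee_pos: [0.5351, 0.1003, 0.1003]
tcp_rot: [[0.968, -0.25, 0.0], [-0.25, -0.968, 0.0], [0.0, -0.0, -1.0]]
force: [0.9, 0.6, -6.4]
grip_width: 0.136
```

Request:
play_rows(rows=[[[0,-0.0004,0,0,255],[0,0,0,0,255],[0,0,0,0,255]]])

```text
time: 16.88
ee_pos: [0.5352, 0.1007, 0.1003]
tcp_rot: [[0.968, -0.25, 0.0], [-0.25, -0.968, 0.0], [0.0, -0.0, -1.0]]
force: [0.6, -0.1, -6.4]
grip_width: 0.136
```

```bash
python3 -c "
from h import *
st()"
```

```text
t 16.88 handle rail x 0.0556 y -0.0003 nose x 0.1456 z 0.1003 ang 1.3181 F [ 0.55 -0.08 -6.36] Falong 0.06 lat -0.56 T [-0.155  0.139  0.015] w 0.136 vert [ 0.  0. -1.]
```

Request:
play_rows(rows=[[[0,-0.0004,0,0,255],[0,0,0,0,255],[0,0,0,0,255]]])

```text
time: 17.13
ee_pos: [0.5352, 0.1011, 0.1002]
tcp_rot: [[0.968, -0.25, 0.0], [-0.25, -0.968, 0.0], [0.0, -0.0, -1.0]]
force: [0.3, -0.4, -6.5]
grip_width: 0.132
```

Request:
play_rows(rows=[[[0,-0.0004,0,0,255],[0,0,0,0,255],[0,0,0,0,255]]])

```text
time: 17.38
ee_pos: [0.5354, 0.1014, 0.1003]
tcp_rot: [[0.968, -0.25, 0.0], [-0.25, -0.968, -0.0], [0.0, -0.0, -1.0]]
force: [0.6, 0.1, -6.1]
grip_width: 0.136
```

```bash
python3 -c "
from h import *
st()"
```

```text
t 17.38 handle rail x 0.0564 y -0.0003 nose x 0.1464 z 0.1003 ang 1.3181 F [ 0.65  0.12 -6.06] Falong 0.28 lat -0.60 T [-0.181  0.052  0.021] w 0.136 vert [ 0. -0. -1.]
```

Request:
play_rows(rows=[[[0,-0.0004,0,0,255],[0,0,0,0,255],[0,0,0,0,255]]])

```text
time: 17.63
ee_pos: [0.5355, 0.1018, 0.1002]
tcp_rot: [[0.968, -0.25, 0.0], [-0.25, -0.968, 0.0], [0.0, -0.0, -1.0]]
force: [0.4, -0.5, -6.7]
grip_width: 0.135
```

Request:
play_rows(rows=[[[0,-0.0004,0,0,255],[0,0,0,0,255],[0,0,0,0,255]]])

```text
time: 17.88
ee_pos: [0.5356, 0.1022, 0.1002]
tcp_rot: [[0.968, -0.25, 0.0], [-0.25, -0.968, 0.0], [0.0, -0.0, -1.0]]
force: [0.2, 0.6, -6.1]
grip_width: 0.135
```

```bash
python3 -c "
from h import *
st()"
```

```text
t 17.88 handle rail x 0.0572 y -0.0003 nose x 0.1472 z 0.1002 ang 1.3181 F [ 0.19  0.58 -6.11] Falong 0.61 lat -0.04 T [-0.161  0.097  0.004] w 0.135 vert [ 0.  0. -1.]
```

Request:
play_rows(rows=[[[0,-0.0004,0,0,255],[0,0,0,0,255],[0,0,0,0,255]]])

```text
time: 18.13
ee_pos: [0.5357, 0.1026, 0.1002]
tcp_rot: [[0.968, -0.25, 0.0], [-0.25, -0.968, -0.0], [0.0, 0.0, -1.0]]
force: [-0.4, 0.3, -7.1]
grip_width: 0.133
```

Request:
play_rows(rows=[[[0,-0.0004,0,0,255],[0,0,0,0,255],[0,0,0,0,255]]])

```text
time: 18.38
ee_pos: [0.5357, 0.1029, 0.1002]
tcp_rot: [[0.968, -0.25, -0.0], [-0.25, -0.968, -0.0], [-0.0, 0.0, -1.0]]
force: [0.3, -1.0, -6.5]
grip_width: 0.132
```

```bash
python3 - <<'E'
from h import *
st()
for n,(x0,y0) in dict(scene=(270,190),top=(180,170)).items():
    im,d=bot.get_image(n);cv2.imwrite(f"pics/{n}8.png",cv2.resize(im[y0:y0+75,x0:x0+100],None,fx=8,fy=8,interpolation=cv2.INTER_CUBIC)[:,:,::-1])
E
```

```text
t 18.38 handle rail x 0.0579 y -0.0003 nose x 0.1479 z 0.1002 ang 1.3181 F [ 0.33 -1.01 -6.46] Falong -0.90 lat -0.57 T [-0.246  0.026 -0.031] w 0.132 vert [-0.e+00 -2.e-04 -1.e+00]
```

View pics/scene8.png

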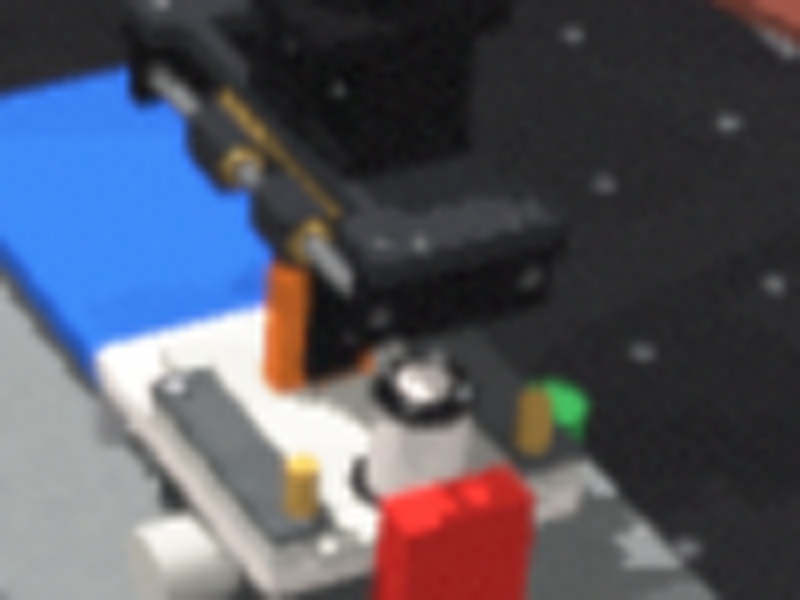

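View pics/top8.png

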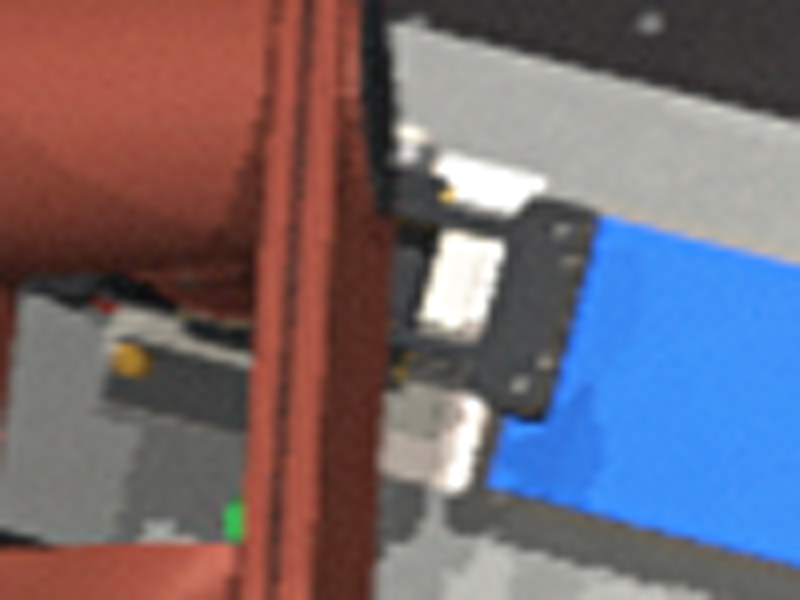

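Request:
play_rows(rows=[[[0,-0.0004,0,0,255],[0,0,0,0,255],[0,0,0,0,255]]])

```text
time: 18.73
ee_pos: [0.5358, 0.103, 0.1003]
tcp_rot: [[0.968, -0.25, -0.0], [-0.25, -0.968, -0.001], [-0.0, 0.001, -1.0]]
force: [-0.8, -4.0, -4.6]
grip_width: 0.131
```

Request:
play_rows(rows=[[[0,-0.0004,0,0,255],[0,0,0,0,255],[0,0,0,0,255]]])

```text
time: 18.98
ee_pos: [0.5358, 0.103, 0.1003]
tcp_rot: [[0.968, -0.25, -0.001], [-0.25, -0.968, -0.001], [-0.0, 0.001, -1.0]]
force: [-1.3, -5.5, -4.2]
grip_width: 0.134
```

```bash
python3 - <<'E'
from h import *
st()
E
```

```text
t 18.98 handle rail x 0.0580 y -0.0003 nose x 0.1480 z 0.1003 ang 1.3181 F [-1.3  -5.53 -4.18] Falong -5.68 lat -0.12 T [-1.012  0.387  0.009] w 0.134 vert [-5.0e-04 -1.4e-03 -1.0e+00]
```

Request:
play_rows(rows=[[[0,0,0.0004,0,255],[0,0,0,0,255],[0,0,0,0,255]]])

```text
time: 19.23
ee_pos: [0.5359, 0.1029, 0.1001]
tcp_rot: [[0.968, -0.25, -0.0], [-0.25, -0.968, -0.001], [-0.0, 0.001, -1.0]]
force: [-1.7, -5.6, -3.7]
grip_width: 0.135
```

Request:
play_rows(rows=[[[0,0,0.0003,0,255],[0,0,0,0,255],[0,0,0,0,255]]])

```text
time: 19.48
ee_pos: [0.5359, 0.1029, 0.0999]
tcp_rot: [[0.968, -0.25, -0.0], [-0.25, -0.968, -0.001], [0.0, 0.001, -1.0]]
force: [-3.0, -6.1, -3.0]
grip_width: 0.134
```

```bash
python3 - <<'E'
from h import *
st()
E
```

```text
t 19.48 handle rail x 0.0580 y -0.0004 nose x 0.1480 z 0.0999 ang 1.3181 F [-3.04 -6.11 -3.01] Falong -6.67 lat 1.41 T [-0.969  0.459  0.045] w 0.134 vert [-3.0e-04 -1.3e-03 -1.0e+00]
```

Request:
play_rows(rows=[[[0,0,0.0003,0,255],[0,0,0,0,255],[0,0,0,0,255]]])

```text
time: 19.73
ee_pos: [0.5359, 0.1029, 0.0998]
tcp_rot: [[0.968, -0.25, -0.0], [-0.25, -0.968, -0.001], [0.0, 0.001, -1.0]]
force: [-1.9, -6.1, -0.8]
grip_width: 0.135
```

Request:
play_rows(rows=[[[0,0,0.0003,0,255],[0,0,0,0,255],[0,0,0,0,255]]])

```text
time: 19.98
ee_pos: [0.536, 0.1029, 0.0998]
tcp_rot: [[0.968, -0.25, -0.0], [-0.25, -0.968, -0.001], [0.0, 0.001, -1.0]]
force: [-4.4, -6.5, 1.1]
grip_width: 0.135
```

```bash
python3 - <<'E'
from h import *
st()
E
```

```text
t 19.98 handle rail x 0.0579 y -0.0005 nose x 0.1479 z 0.0998 ang 1.3180 F [-4.36 -6.51  1.07] Falong -7.39 lat 2.59 T [-0.858  0.673  0.033] w 0.135 vert [-2.0e-04 -1.4e-03 -1.0e+00]
```

Request:
play_rows(rows=[[[0,0,0,0,255],[0,0,0,0,255],[0,0,0,0,215],[0,0,0,0,205],[0,0,0,0,195],[0,0,0,0,180],[0,0,0,0,165],[0,0,0,0,150],[0,0,0,0,150],[0,0,0,0,150]]], grip_force=5)

```text
time: 20.82
ee_pos: [0.536, 0.1039, 0.099]
tcp_rot: [[0.968, -0.25, 0.0], [-0.25, -0.968, 0.0], [0.0, -0.0, -1.0]]
force: [0.2, 0.8, 0.1]
grip_width: 0.397
```

```bash
python3 - <<'E'
from h import *
st()
E
```

```text
t 20.82 handle rail x 0.0589 y -0.0003 nose x 0.1489 z 0.0990 ang 1.3182 F [0.16 0.77 0.13] Falong 0.78 lat 0.04 T [0.089 0.056 0.031] w 0.397 vert [ 2.e-04  1.e-04 -1.e+00]
```

Request:
play_rows(rows=[[[0,0,-0.004,0,150],[0,0,-0.008,0,150],[0,0,-0.015,0,150],[0,0,-0.02,0,150],[0,0,-0.02,0,150],[0,0,-0.02,0,150],[0,0,-0.02,0,150],[0,0,-0.02,0,150],[0,0,-0.02,0,150],[0,0,0,0,150]]])

```text
time: 21.65
ee_pos: [0.5385, 0.1039, 0.2519]
tcp_rot: [[0.968, -0.25, 0.009], [-0.25, -0.968, 0.0], [0.008, -0.003, -1.0]]
force: [-0.2, 1.0, 1.1]
grip_width: 0.415
```

Request:
play_rows(rows=[[[0,0.03,0,0,150],[0,0.04,0,0,150],[0,0.04,0,0,150],[0,0.04,0,0,150],[0,0.04,0,0,150],[0,0.04,0,0,150],[0,0.04,0,0,150],[0,0.03,0,0,150],[0,0.01,0,0,150],[0,0,0,0,150]]])

```text
time: 22.48
ee_pos: [0.4576, -0.1985, 0.2458]
tcp_rot: [[0.967, -0.254, -0.0], [-0.254, -0.967, -0.0], [-0.0, 0.0, -1.0]]
force: [-0.9, 0.7, 0.5]
grip_width: 0.415
```

```bash
python3 - <<'E'
from h import *
st()
for n,(x0,y0) in dict(scene=(250,190),top=(180,170)).items():
    im,d=bot.get_image(n);np.savez(f"pics/{n}9.npz",im=im,d=d);cv2.imwrite(f"pics/{n}9.png",cv2.resize(im[y0:y0+100,x0:x0+133],None,fx=6,fy=6,interpolation=cv2.INTER_CUBIC)[:,:,::-1])
    cv2.imwrite(f"pics/{n}9f.png",im[:,:,::-1])
E
```

```text
t 22.48 handle rail x -0.2534 y -0.0000 nose x -0.1634 z 0.2458 ang 1.3142 F [-0.9   0.66  0.45] Falong 0.41 lat 1.03 T [ 0.049  0.047 -0.03 ] w 0.415 vert [-3.e-04 -2.e-04 -1.e+00]
```

View pics/scene9.png

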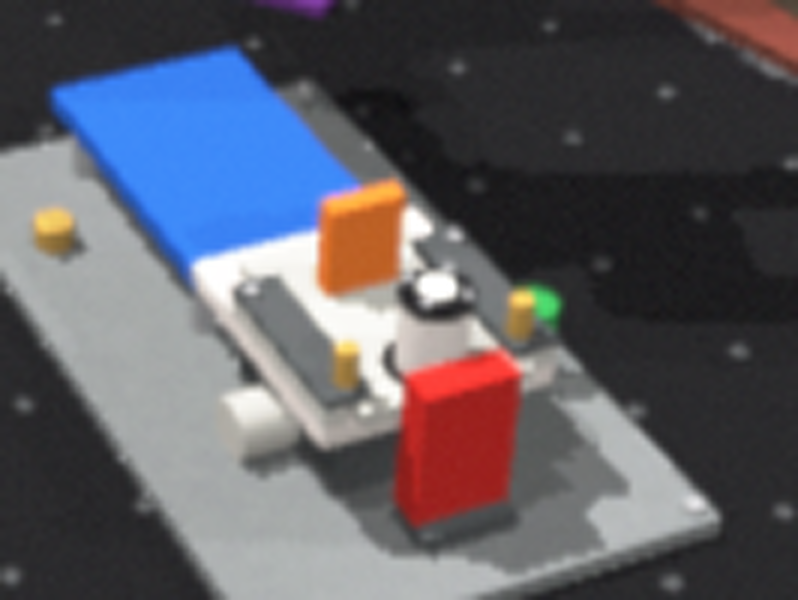

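View pics/top9.png

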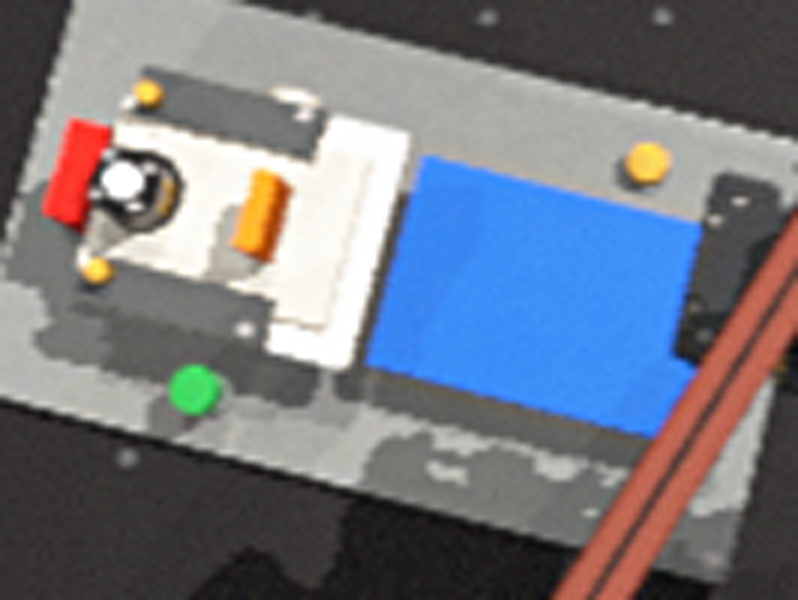

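```bash
python3 - <<'E'
from h import *
def r(x,y,z):
    w=px2w("top",180+(x+.5)/6-.5,170+(y+.5)/6-.5,z)[:2]-O;return np.round([w@E_*1e3,w@N_*1e3],1)
print("rear",r(370,135,.081),r(325,325,.081))
print("stage front",r(409,133,.073),r(350,369,.073))
print("dock front",r(424,157,.06),r(368,367,.06))
print("stop top front edge",r(111,127,.098),r(84,229,.098))
print("cell",r(124,181,.123),"handle",r(258,211,.131))
a=np.load("pics/top9.npz");im=a["im"]
cv2.imwrite("pics/rear.png",cv2.resize(im[185:235,180:255],None,fx=10,fy=10,interpolation=cv2.INTER_CUBIC)[:,:,::-1])
C=cloud("top",a["d"])
for x,y in [(200,180),(220,150),(300,250),(300,170),(124,181),(268,200)]:
    u=180+x//6;v=170+y//6;print((x,y),C[v-1:v+2,u-1:u+2].reshape(-1,3).mean(0).round(4))
E
```

```text
rear [ 22.1 -56.2] [18.8 43.3]
stage front [  4.3 -63.3] [ 1.9 61.3]
dock front [ -4.6 -54.9] [-4.8 57.4]
stop top front edge [147.2 -25.8] [146.1  27.4]
cell [126.6   1.6] handle [57.   0.5]
(200, 180) [0.5569 0.1405 0.0809]
(220, 150) [0.5724 0.1317 0.0807]
(300, 250) [0.5229 0.088  0.0802]
(300, 170) [0.5629 0.0886 0.0805]
(124, 181) [0.5301 0.1413 0.2475]
(268, 200) [0.5406 0.099  0.1263]
```

View pics/rear.png

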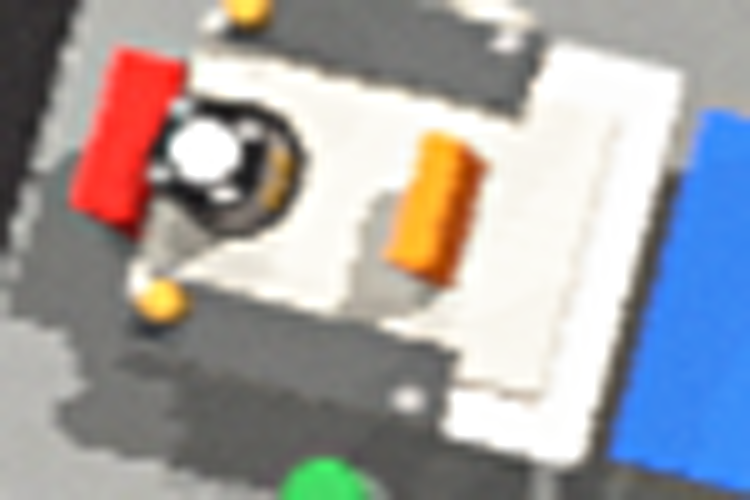

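View pics/top9f.png

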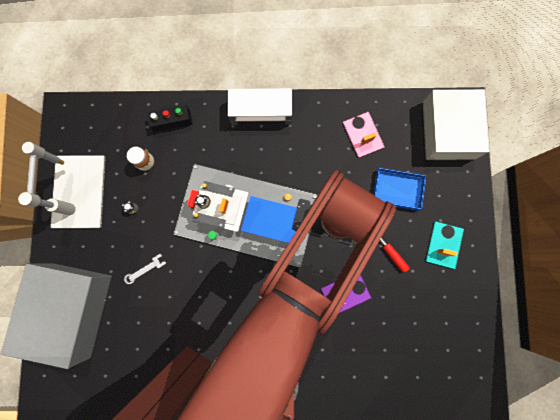

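```bash
python3 - <<'E'
from h import *
a=cv2.imread("pics/scene8.png") # x8 of [190:265,270:370]
b=np.load("pics/scene9.npz")["im"][190:265,270:370,::-1];b=cv2.resize(b,None,fx=8,fy=8,interpolation=cv2.INTER_CUBIC)
cv2.imwrite("pics/cmp.png",np.vstack([a[220:480,80:480],b[220:480,80:480]]))
def m(x0,y0,x1,y1,nm):
    T=a[y0:y1,x0:x1];r=12;S=b[y0-r:y1+r,x0-r:x1+r];q=cv2.matchTemplate(S,T,cv2.TM_CCOEFF_NORMED)
    _,v,_,l=cv2.minMaxLoc(q);print(nm,(np.array(l)-r)/8,"px",round(v,3))
m(255,290,296,400,"handle L edge");m(250,340,300,400,"handle LL corner");m(150,360,330,540,"keeper (static)");m(375,475,540,590,"stop (static)")
p=w2px("scene",[*(O+.058*E_),.1]);q=w2px("scene",[*(O+.0565*E_),.1]);print("1.5mm back =",q-p)
E
```

```text
handle L edge [-0.125  0.125] px 0.99
handle LL corner [0.    0.125] px 0.994
keeper (static) [0. 0.] px 0.971
stop (static) [-0.125  0.125] px 0.937
1.5mm back = [-0.24713655 -0.28031818]
```

View pics/cmp.png

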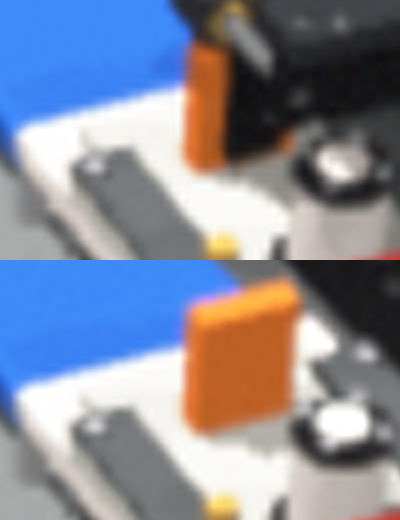

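```bash
python3 -c "
from h import *
print(bot.finish_job());st()"
```

```text
the job is handed in; nothing more can be done
None
the job is handed in; nothing more can be done
```

The carrier is on the white stage, under the keepers and against the red stop. It is released, and I handed the job in at about 22.6 s of the 61 s allowed. The hand-in gives no verdict.

**What I did**
- I gripped the carrier by its handle, lifted it about 19 mm off the dock and kept it level.
- I set it down past the step until it touched. That put the stage 13 mm above the dock, which matches the camera depth.
- I slid it under the keepers about 1 mm clear of the stage. The force readings between moves showed nothing catching.
- I crept forward in 0.4 mm steps until the stop pushed back at 5.7 N, rising to about 7.4 N as I lowered the plate onto the stage. Then I opened the gripper and backed the arm away.

**Last checks**
- **Carrier position:** Comparing pictures from contact and after release shows no backward movement. It can only resolve about 0.1 px, and 1.5 mm is about 0.3 px, so the check is close to its limit.
- **Carrier height:** The plate's top is at about 80.6 mm, close to the 81 mm expected when flat on the stage.
- **Cell:** It stands upright in the pictures, about 2.5 mm from where the mark should be. I judged this by eye because the depth reading on its top was bad.
- **Other items:** The bench items I could see in the last pictures look unmoved. I compared these by eye only.

**What disagreed**
- **Stop:** It was felt about 2 mm further along than the cameras had placed it, which fits their calibration error.
- **Rear edge:** By picture, the plate's rear edge sits about 17 mm past the stage edge, not the expected 12 mm. That errs forward rather than short, and I trusted the contact force and the handle position (57 mm, against 56 mm expected).

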